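# Clear the loose spacers off the assembly deck into the blue bin

### The job

Clear the assembly deck for the next drive: sweep all four loose brass spacers along the deck with your fingertips and off its end into the blue bin, none into the red scrap bin or onto the bench. Push them only, do not pick any up or carry them over the edge, and leave the capacitor and the red insulator standing where they are.

Things in the scene. Friction and masses are not known exactly. Their poses are not given: they have to be found in the camera images.
- deck: fixed raised deck, grey board 280 (its x) by 350 mm (its y) on an aluminium frame; top 80 mm above the bench. Origin: on the bench under its centre, z up. Black lips 12 mm high round the top, inner faces at x = -125/+125 and y = -160/+160 mm, but for a gate in each end, open from x = -90 to +90 mm: there the board ends at y = -175/+175 mm and a bin stands just beyond, below the edge
- blue_bin: blue plastic stacking bin, fixed, on the bench against one end of the deck (ends change). 200 mm long (its x), 105 mm wide (its y; axes parallel to the deck's), walls 3 mm, rim 74 mm high, 6 mm below the deck's top (sloping to 42 mm over the 40 mm at its -x front); 3 mm gap to the deck. Origin: centre of its underside, on the bench. The spacers belong in this one; empty at the start.
- red_bin: red plastic stacking bin, fixed, on the bench against the other end of the deck (ends change). 200 mm long (its x), 105 mm wide (its y; axes parallel to the deck's), walls 3 mm, rim 74 mm high, 6 mm below the deck's top (sloping to 42 mm over the 40 mm at its -x front); 3 mm gap to the deck. Origin: centre of its underside, on the bench. For scrap; a few scraps lie in it.
- spacer1: loose brass hexagon busbar spacer, 24 mm across flats, 16 mm high, about 57 g, standing on one hexagonal end on the deck; origin at its centre (8 mm above the deck's top), z along its bore. Pushed off-centre, or by one narrow face, it turns and slips off sideways; two fingertips side by side, a little apart, keep it in line
- spacer2: loose brass hexagon busbar spacer, 24 mm across flats, 16 mm high, about 57 g, standing on one hexagonal end on the deck; origin at its centre (8 mm above the deck's top), z along its bore. Pushed off-centre, or by one narrow face, it turns and slips off sideways; two fingertips side by side, a little apart, keep it in line
- spacer3: loose brass hexagon busbar spacer, 24 mm across flats, 16 mm high, about 57 g, standing on one hexagonal end on the deck; origin at its centre (8 mm above the deck's top), z along its bore. Pushed off-centre, or by one narrow face, it turns and slips off sideways; two fingertips side by side, a little apart, keep it in line
- spacer4: loose brass hexagon busbar spacer, 24 mm across flats, 16 mm high, about 57 g, standing on one hexagonal end on the deck; origin at its centre (8 mm above the deck's top), z along its bore. Pushed off-centre, or by one narrow face, it turns and slips off sideways; two fingertips side by side, a little apart, keep it in line
- capacitor: dark blue-black upright capacitor can, 35 mm diameter, 45 mm high, about 70 g, loose, standing on the deck between the spacers, near the deck's long centre line (x = 0 of the deck); origin at the centre of its underside. Bystander
- insulator: dark red drum-shaped hexagonal insulator, 30 mm across flats (35 mm over corners), 34 mm high, about 60 g, loose, standing on the deck between the spacers, near the deck's long centre line; origin at the centre of its underside. Bystander

How it is judged:
By the outcome, as a careful person would: the job done as asked, in the order asked, and still so for the second after the job is handed in, with the robot touching nothing.
It also fails if it takes over 64 s, if anything falls off the work surface, if the arm or the gripper's body presses on something with over 40 N, if the wrist force passes 120 N, or if a joint passes its speed limit or range.

### The arm

A 6-joint arm with a two-finger parallel gripper is mounted at the origin on the work surface. World frame = base frame: x ahead of the robot, y to its left, z up, the work surface at z = 0. Lengths are in mm, angles in rad, forces in N, time in s.
With the tool pointing down it reaches from about 350 to 775 mm from the base axis. Payload 7.3 kg.
Tool frame: the origin (TCP) lies midway between the tips of the shut fingers; the grasp point (between the pads) lies 19 mm behind it (bot.tcp_to_grasp is the distance from the TCP to the grasp point, in mm); z points along the fingers, y is the line along which they close (so a half turn about z gives the same grasp; the last joint's range is limited). The gripper opens to 92 mm and grips with 3 to 60 N. Pads are 19 mm wide; open, the fingers measure 130 mm over their backs; the gripper's body (75 mm by 190 mm) begins 47 mm behind the grasp point.
Start: joints at [1.013, 0.342, 1.524, -0, 1.275, -0.146], TCP at [210.124, 481.137, 226.741] pointing down, gripper open.
Joint ranges: [-2.53, 2.53], [-0.77, 2.02], [0.04, 2.7], [-1, 4.14], [0.28, 2.66], [-3.11, 3.11]. Speed limits (rad/s): [2.57, 2.57, 3.14, 3.14, 3.14, 3.14].

### API

Orientations are given as [roll, pitch, yaw] about the fixed x, y, z axes, in that order (R = Rz(yaw) Ry(pitch) Rx(roll)).
In Python, from plant import bot, viewer gives the robot as it stands. The module is installed in compiled form; this text tells all that it offers.
- The arm moves only by the shell command python3 -m handwheel 'ROWS'. ROWS is text: rows parted by semicolons, each of 7 numbers parted by spaces: the shift along the tool's x, y, z scaled (see below), then the turn, a rotation vector about the tool's x, y, z scaled (see below), then the opening, from -1 (shut) to 1 (fully open), so that 0 is half open. In form: tx ty tz rx ry rz gripper; .... A call has 1 to 8 rows; each row is the pose to reach, as a shift and turn from the pose commanded when the call began, along the tool's axes at that moment, turning the shorter way round; what a row does not reach only later rows make up. The controller multiplies each number of a shift by 10 cm and each number of a turn by pi rad. A row lasts 1/12 s, in which the tool goes at most 41.7 mm and 7.16 degrees, less where a joint would pass 70% of its speed; a pose out of reach is approached as far as the arm can. A call with a number of a shift or a turn outside -1 to 1 is refused whole. A call with a gripper value outside its range is refused whole. The fingers move at their own pace and stop on an object; the grip force is fixed at half the most. Time passes only in rows, so rows that repeat a pose let the fingers close. It gives the time, the measured TCP pose, the force, the opening and the grip force at its end, in the units of the state.
- bot.get_obs(): the state, without advancing time (a new reading comes with each control period).
- viewer.capture(name): name is "scene" or "side" or "wrist"; returns a dict with "frame" (480x640x3 uint8, red, green, blue), "fov_y" (degrees; the focal length in pixels is half the picture's height over the tangent of half this angle, whatever the lens; pixels are square), "cx", "cy" (the principal point, pixels), "T" (4x4, takes a point from camera to world coordinates). Camera axes: x right, y down, z forward; pixel columns grow to the right and rows downward; lengths in mm; the calibration is good to about 2 mm. A picture is of the moment at which its call begins. There is no depth.
- bot.close_job(): hands the job in; it is judged then, once.
Trained networks look in a picture, given as the dict that the camera call returned (one of the last four; its "shot" number tells which), for a name from the list of things; names that differ only in an ending like _2 or _b are one class to them, and where a whole thing is asked for, a point or a joint stands for the part that bears it (a point fixed in the world has none). Each returns a list of dicts, best first, with "score" (0 to 1); they miss things now and then, are a little off and sometimes report something else, mostly with a low value. They report only what shows in the picture. A call takes as long as a camera call.
- viewer.recognise(target, picture): "centre" ([column, row] in pixels, amid what is visible of it).
- viewer.cut_out(target, picture): "pixels" (480x640 bool, what is visible of it) and "centre" ([column, row] in pixels, amid what is visible of it).
The state is a dict: "time": time; "joint_positions": joint angles; "dq": joint speeds; "tau": joint torques, N m; "tool_pos": TCP position; "tcp_rot": TCP orientation; "contact_force": force on the tool from outside, world axes, zero at the start; "moment": the same for the moment, N m; "grip_width": finger opening in mm; "finger_force": force on a finger pad.
Only numpy, scipy, OpenCV 4.12 (cv2) and the standard library are available. Lean on these libraries where they do the work, as an engineer would, in place of code of your own. Each camera call takes 0.05 s, during which the arm holds its last target. There are 200 camera calls.

## Working session

There is one attempt and no reset: what is moved stays moved. The work goes in short steps, Python scripts to look and compute and a shell command to move; the robot and the scene stay as the last step left them, time stands still between calls to the robot, and variables do not carry over. Pictures are saved under pics/ and viewed, at most 12 in all, crops included, and the job is handed in when it is done.

```bash
mkdir -p pics
cat > h.py <<'E'
import numpy as np, cv2
from plant import bot, viewer
def px2w(p,c,z):
    f=240/np.tan(np.radians(c["fov_y"])/2)
    d=np.array([(p[0]-c["cx"])/f,(p[1]-c["cy"])/f,1]); T=np.array(c["T"])
    r=T[:3,:3]@d; o=T[:3,3]; return o+r*(z-o[2])/r[2]
def save(c,n): cv2.imwrite(f"pics/{n}.png",cv2.cvtColor(c["frame"],cv2.COLOR_RGB2BGR))
E
python3 - <<'E'
from h import *
o=bot.get_obs(); print(o["time"],o["tool_pos"],o["tcp_rot"],o["grip_width"])
ims=[]
for n in ("scene","side","wrist"):
    c=viewer.capture(n); save(c,n+"0"); ims.append(c)
    print(n,np.round(np.array(c["T"])[:3],2).tolist())
    for t,z in (("deck",80),("blue_bin",60),("red_bin",60),("spacer1",88),("capacitor",102),("insulator",97)):
        for r in viewer.recognise(t,c)[:5]: print(t,round(r["score"],2),np.round(r["centre"]),np.round(px2w(r["centre"],c,z)))
E
```

```text
0.0 [209.92792367 480.75403802 226.02560416] [-3.14003625e+00 -1.96093276e-04  2.72971218e+00] 91.78997511736608
scene [[-0.24, 0.74, -0.63, 1113.11], [0.97, 0.18, -0.16, 153.79], [0.0, -0.65, -0.76, 752.98]]
blue_bin 0.8 [472. 288.] [573. 238.  60.]
blue_bin 0.52 [263. 213.] [506. -88.  60.]
red_bin 0.57 [160. 231.] [ 580. -228.   60.]
red_bin 0.53 [470. 291.] [578. 236.  60.]
spacer1 0.84 [254. 262.] [623. -63.  88.]
spacer1 0.74 [274. 188.] [477. -78.  88.]
spacer1 0.61 [344. 266.] [599.  60.  88.]
spacer1 0.58 [393. 197.] [450. 104.  88.]
capacitor 0.56 [344. 227.] [541.  47. 102.]
insulator 0.66 [265. 214.] [541. -72.  97.]
insulator 0.25 [345. 266.] [606.  63.  97.]
side [[-1.0, 0.0, 0.04, 519.78], [-0.03, 0.54, -0.84, 784.16], [-0.02, -0.84, -0.54, 577.21]]
deck 0.79 [339. 273.] [529.  83.  80.]
blue_bin 0.58 [334. 365.] [535. 266.  60.]
red_bin 0.89 [329. 191.] [ 554. -251.   60.]
red_bin 0.23 [332. 367.] [538. 270.  60.]
spacer1 0.71 [370. 218.] [475. -81.  88.]
spacer1 0.68 [295. 258.] [602.  53.  88.]
spacer1 0.65 [332. 192.] [ 547. -190.   88.]
spacer1 0.54 [387. 278.] [455. 108.  88.]
spacer1 0.53 [288. 222.] [624. -66.  88.]
capacitor 0.96 [333. 250.] [539.  49. 102.]
insulator 0.84 [335. 219.] [538. -62.  97.]
wrist [[0.4, 0.87, 0.28, 133.42], [0.92, -0.38, -0.12, 514.0], [0.0, 0.31, -0.95, 384.15]]
```

View pics/scene0.png

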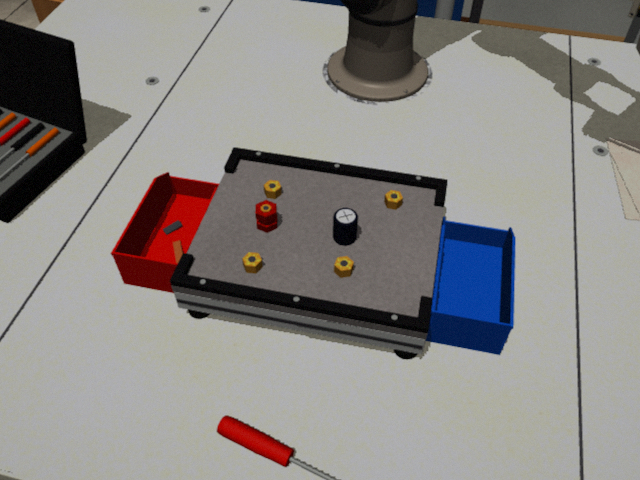

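View pics/side0.png

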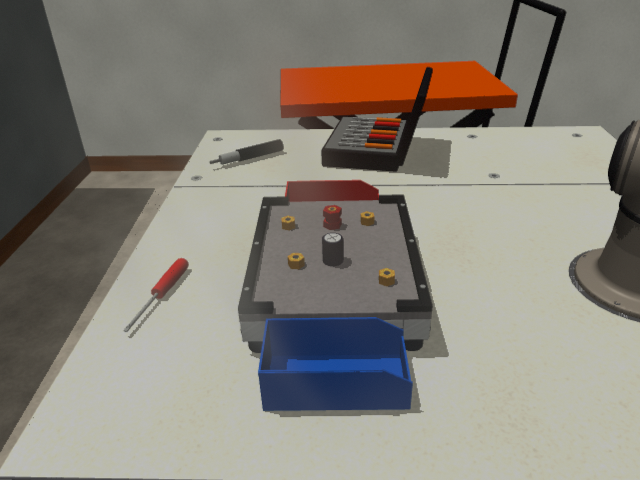

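Blue bin at the +y end, red at −y. In the scene picture the spacers are at (273,188), (394,199), (253,262) and (344,266). Next I fit the deck pose.

```bash
cat >> h.py <<'E'
def proj(P,c):
    f=240/np.tan(np.radians(c["fov_y"])/2); T=np.array(c["T"]); q=(np.array(P)-T[:3,3])@T[:3,:3]
    return np.array([c["cx"]+f*q[0]/q[2],c["cy"]+f*q[1]/q[2]])
def d2w(x,y,z,D): return [D[0]+x*np.cos(D[2])-y*np.sin(D[2]),D[1]+x*np.sin(D[2])+y*np.cos(D[2]),z]
def w2d(p,D):
    a,b=p[0]-D[0],p[1]-D[1]; return np.array([a*np.cos(D[2])+b*np.sin(D[2]),-a*np.sin(D[2])+b*np.cos(D[2])])
E
python3 - <<'E'
from h import *
from scipy.optimize import least_squares
A=viewer.capture("scene");B=viewer.capture("side")
obs=[(A,-140,-175,236,150),(A,-140,175,447,180),(A,140,175,431,323),(A,140,-175,174,291),(B,140,-175,261,198),(B,-140,-175,407,195)]
r=least_squares(lambda D:np.concatenate([proj(d2w(x,y,92,D),c)-[u,v] for c,x,y,u,v in obs]),[540,0,0],loss="soft_l1")
D=r.x; print(D,np.round(r.fun,1))
for c,n in((A,"scene"),(B,"side")):
    for t,z in (("spacer1",88),("capacitor",102.5),("insulator",97)):
        for q in viewer.cut_out(t,c)[:5]:
            u,v=np.nonzero(q["pixels"])[::-1]; p=px2w([u.mean(),v.mean()],c,z); print(n,t,round(q["score"],2),len(u),np.round(p[:2]),np.round(w2d(p,D)))
    im=c["frame"].copy()
    for sx,sy,z in((140,175,92),(125,160,92),(125,160,80)):
        P=np.array([proj(d2w(a*sx,b*sy,z,D),c) for a,b in((1,1),(1,-1),(-1,-1),(-1,1))]).round().astype(np.int32); cv2.polylines(im,[P],True,(0,255,0),1)
    im=im[130:350,150:530] if n=="scene" else im[170:420,220:450]
    cv2.imwrite(f"pics/o_{n}.png",cv2.resize(im,None,fx=2,fy=2)[...,::-1])
E
```

```text
[5.39218009e+02 1.27397075e+01 3.78080494e-02] [-1.9 -2.3  2.3 -1.6  2.6  5.2 -1.3 -8.6  0.2  0.1 -4.3 -0.3]
scene spacer1 0.7 249 [478. -81.] [-65. -92.]
scene spacer1 0.67 277 [455. 104.] [-81.  94.]
scene spacer1 0.64 353 [624. -66.] [ 81. -82.]
scene spacer1 0.52 338 [600.  59.] [62. 44.]
scene capacitor 0.61 822 [539.  47.] [ 1. 34.]
scene capacitor 0.56 285 [469. 105.] [-67.  95.]
scene insulator 0.85 624 [543. -70.] [  1. -83.]
side spacer1 0.71 199 [625. -68.] [ 82. -84.]
side spacer1 0.71 273 [457. 103.] [-79.  94.]
side spacer1 0.54 232 [601.  59.] [63. 43.]
side spacer1 0.48 167 [479. -81.] [-63. -91.]
side capacitor 0.62 653 [541.  45.] [ 3. 32.]
side insulator 0.88 391 [544. -71.] [  2. -84.]
```

View pics/o_scene.png

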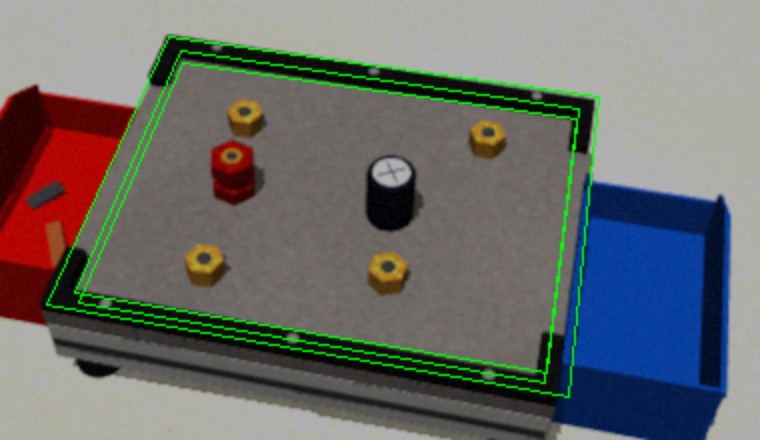

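Overlay: back edge fits, right end ~6 px too far out; my front-left click was wrong (should be (173,282)). Refitting.

Run:
```python
from h import *
from scipy.optimize import least_squares
A=viewer.capture("scene");B=viewer.capture("side")
obs=[(A,-140,-175,234,149),(A,-140,175,447,179.5),(A,140,175,428,321),(A,140,-175,173.5,283),(B,140,-175,261,198),(B,-140,-175,407,195)]
r=least_squares(lambda D:np.concatenate([proj(d2w(x,y,92,D),c)-[u,v] for c,x,y,u,v in obs]),[540,0,0],loss="soft_l1")
D=r.x; print(D,np.round(r.fun,1)); np.save("D.npy",D)
for p in ((478,-81),(456,103.5),(624.5,-67),(600.5,59),(540,46),(543.5,-70)): print(p,np.round(w2d(p,D)))
ims=[]
for c,n in((A,"scene"),(B,"side")):
    im=c["frame"].copy()
    for sx,sy,z in((140,175,92),(125,160,80)):
        P=np.array([proj(d2w(a*sx,b*sy,z,D),c) for a,b in((1,1),(1,-1),(-1,-1),(-1,1))]).round().astype(np.int32); cv2.polylines(im,[P],True,(0,255,0),1)
    for x,y in ((478,-81),(456,103.5),(624.5,-67),(600.5,59)): cv2.circle(im,tuple(proj([x,y,88],c).round().astype(int)),1,(255,0,255),-1)
    im=im[130:350,150:530] if n=="scene" else im[170:420,220:450]
    ims.append(cv2.resize(im,(760,int(im.shape[0]*760/im.shape[1])))[...,::-1])
cv2.imwrite("pics/o2.png",cv2.resize(np.vstack([ims[0],ims[1][:600]]),None,fx=.57,fy=.57))
```

```text
[5.38304322e+02 1.13434090e+01 4.03105027e-02] [-0.8 -1.6  1.2 -1.9  4.9  6.1 -1.3 -1.   0.5 -0.1 -4.1 -0.7]
(478, -81) [-64. -90.]
(456, 103.5) [-79.  95.]
(624.5, -67) [ 83. -82.]
(600.5, 59) [64. 45.]
(540, 46) [ 3. 35.]
(543.5, -70) [  2. -81.]
```

View pics/o2.png

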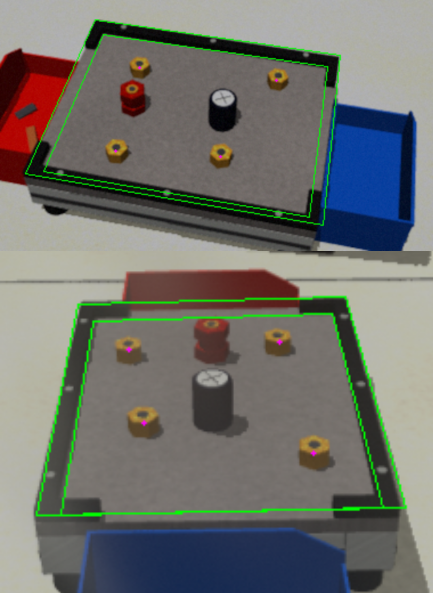

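```bash
python3 -m handwheel '-1 -.5 0 0 0 .325 -.78;-1 -.5 0 0 0 .325 -.78;-1 -.5 0 0 0 .325 -.78;-1 -.5 0 0 0 .325 -.78;-1 -.5 0 0 0 .325 -.78;-1 -.5 0 0 0 .325 -.78;-1 -.5 0 0 0 .325 -.78;-1 -.5 0 0 0 .325 -.78'
```

```text
time: 2.22
tool_pos: [281.9, 395.2, 226.8]
tcp_rot: [3.141, -0.0, 1.723]
contact_force: [-0.6, -0.0, 0.0]
grip_width: 42.7
finger_force: 0.0
```

```bash
for i in 1; do :; done
python3 -m handwheel '-.41 .27 0 0 0 0 -.78;-.82 .54 0 0 0 0 -.78;-.82 .54 0 0 0 0 -.78' >/dev/null
python3 -m handwheel '-.41 .27 0 0 0 0 -.78;-.82 .54 0 0 0 0 -.78;-.82 .54 0 0 0 0 -.78' >/dev/null
python3 -m handwheel '-.41 .27 0 0 0 0 -.78;-.82 .54 0 0 0 0 -.78;-.82 .54 0 0 0 0 -.78' >/dev/null
python3 -m handwheel '-.41 .27 0 0 0 0 -.78;-.82 .54 0 0 0 0 -.78;-.82 .54 0 0 0 0 -.78' >/dev/null
python3 -m handwheel '-.41 .27 0 0 0 0 -.78;-.83 .53 0 0 0 0 -.78;-.83 .53 0 0 0 0 -.78;-.83 .53 0 0 0 0 -.78'
python3 - <<'E'
from h import *
c=viewer.capture("wrist"); save(c,"w1"); print(np.round(np.array(c["T"])[:3],2).tolist())
for t,z in (("spacer1",88),("capacitor",102),("insulator",97)):
    for r in viewer.recognise(t,c)[:5]: print(t,round(r["score"],2),np.round(r["centre"]),np.round(px2w(r["centre"],c,z)))
o=bot.get_obs();print(o["tool_pos"],o["joint_positions"],o["time"])
E
```

```text
time: 3.55
tool_pos: [614.2, 28.8, 225.8]
tcp_rot: [-3.141, 0.001, 1.726]
contact_force: [0.4, -0.7, -0.1]
grip_width: 10.2
finger_force: 0.0
[[0.99, 0.15, 0.05, 600.78], [0.16, -0.94, -0.3, 110.68], [0.0, 0.31, -0.95, 383.12]]
spacer1 0.85 [155. 318.] [481. -81.  88.]
spacer1 0.63 [318. 323.] [627. -63.  88.]
spacer1 0.63 [123.  94.] [453. 106.  88.]
spacer1 0.59 [309. 186.] [601.  59.  88.]
capacitor 0.9 [228. 194.] [540.  45. 102.]
insulator 0.67 [226. 303.] [545. -52.  97.]
[611.64319772  33.24457339 226.74142415] [-7.10136785e-02  5.05572121e-01  1.26512181e+00  5.10980997e-04
  1.37159514e+00 -2.31116145e-01] 3.75
```

View pics/w1.png

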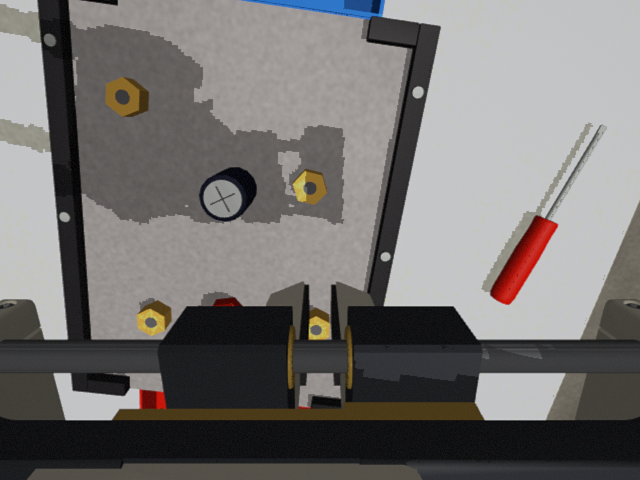

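The wrist view shows C at (309,186), D at (125,97), B at (153,319), A between the fingers at (318,325), the capacitor at (226,194) and the gate corner of the lip at (440,26). I'll check the deck pose from those lip points.

Run:
```python
from h import *
c=viewer.capture("wrist")
for n,p,z in (("outer+ +",(440,26),92),("gate post top",(373,18),92),("gate post inner bottom",(369,42),80),("outer -,-",(73,391),92),("-x lip outer top",(43,20),92),("-- post",(128,393),92),("-x screw1",(49,40),92),("-x screw2",(64,217),92),("+x screw1",(418,92),92),("+x screw2",(385,257),92)): print(n,np.round(px2w(p,c,z)))
for p in (spc:=viewer.cut_out("spacer1",c)[:5]):
    v,u=np.nonzero(p["pixels"]); print(round(p["score"],2),len(u),np.round(px2w([u.mean(),v.mean()],c,88)))
```

```text
outer+ + [671. 190.  92.]
gate post top [624. 187.  92.]
gate post inner bottom [625. 175.  80.]
outer -,- [ 404. -168.   92.]
-x lip outer top [396. 149.  92.]
-- post [ 456. -162.   92.]
-x screw1 [400. 137.  92.]
-x screw2 [404.   6.  92.]
+x screw1 [666. 145.  92.]
+x screw2 [670.  14.  92.]
0.92 843 [601.  59.  88.]
0.74 871 [479. -81.  88.]
0.63 1272 [455. 104.  88.]
```

```bash
cat > g.py <<'E'
import sys; from h import *
o=bot.get_obs(); p=o["tool_pos"]; R=__import__("scipy.spatial.transform",fromlist=["R"]).Rotation.from_euler("xyz",o["tcp_rot"])
print(round(o["time"],2),np.round(p,1),np.round(o["tcp_rot"],3),np.round(o["contact_force"],1))
if len(sys.argv)>1: print("tool shift/100:",np.round(R.inv().apply(np.array(eval(sys.argv[1]))-p)/100,3))
E
python3 g.py 605.4,27.3,84
```

```text
3.85 [611.8  33.4 227.1] [ 3.141 -0.     1.731] [-0.8  0.2  0.1]
tool shift/100: [-0.05  -0.073  1.431]
```

```bash
python3 -m handwheel '-.05 -.065 .4 0 0 0 -.78;-.05 -.065 .8 0 0 0 -.78;-.05 -.065 1 0 0 0 -.78;-.05 -.065 1 0 0 0 -.78' >/dev/null
python3 -m handwheel '0 0 .2 0 0 0 -.78;0 0 .33 0 0 0 -.78;0 0 .4 0 0 0 -.78;0 0 .43 0 0 0 -.78;0 0 .43 0 0 0 -.78'; python3 g.py 606,27.4,84
```

```text
time: 4.6
tool_pos: [607.1, 26.5, 84.5]
tcp_rot: [3.141, 0.0, 1.73]
contact_force: [0.4, -0.8, 0.4]
grip_width: 10.3
finger_force: 0.0
4.6 [607.1  26.5  84.5] [3.141 0.    1.73 ] [ 0.4 -0.8  0.4]
tool shift/100: [ 0.011 -0.01   0.005]
```

```bash
python3 -m handwheel '.08 -.01 0 0 0 0 -.78;.16 -.01 0 0 0 0 -.78;.28 -.01 0 0 0 0 -.78;.4 -.01 0 0 0 0 -.78;.52 -.01 0 0 0 0 -.78;.64 -.01 0 0 0 0 -.78;.76 -.01 0 0 0 0 -.78;.88 -.01 0 0 0 0 -.78'
python3 - <<'E'
from h import *
c=viewer.capture("wrist"); save(c,"w2")
for r in viewer.recognise("spacer1",c)[:5]: print(round(r["score"],2),np.round(r["centre"]),np.round(px2w(r["centre"],c,88)))
E
```

```text
time: 5.27
tool_pos: [591.6, 114.3, 83.8]
tcp_rot: [3.141, -0.0, 1.73]
contact_force: [-0.2, -0.0, 0.8]
grip_width: 10.0
finger_force: 0.3
0.92 [ 31. 278.] [460. 108.  88.]
0.71 [319. 264.] [587. 135.  88.]
```

View pics/w2.png

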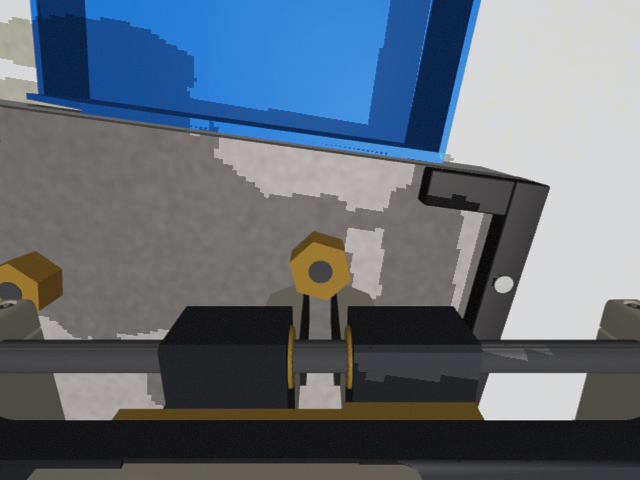

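C sits centred on both fingertips at (320,270), with the gate clear ahead. Continue over the edge, then retreat and lift.

```bash
python3 -m handwheel '.08 0 0 0 0 0 -.78;.18 0 0 0 0 0 -.78;.29 0 0 0 0 0 -.78;.41 0 0 0 0 0 -.78;.53 0 0 0 0 0 -.78;.64 0 0 0 0 0 -.78;.74 0 0 0 0 0 -.78;.8 0 0 0 0 0 -.78'
python3 -m handwheel '.0 0 0 0 0 0 -.78;0 0 -.3 0 0 0 -.78;-.3 0 -.6 0 0 0 -.78;-.3 0 -.6 0 0 0 -.78'
python3 - <<'E'
from h import *
c=viewer.capture("side"); save(c,"s2")
for r in viewer.recognise("spacer1",c)[:5]: print(round(r["score"],2),np.round(r["centre"]),np.round(px2w(r["centre"],c,88)),np.round(px2w(r["centre"],c,12)))
E
python3 g.py 631,-98,145
```

```text
time: 6.03
tool_pos: [578.8, 193.5, 83.7]
tcp_rot: [3.142, -0.0, 1.731]
contact_force: [-0.1, 0.0, -0.0]
grip_width: 10.0
finger_force: 0.0
time: 6.37
tool_pos: [587.6, 159.4, 149.4]
tcp_rot: [3.132, 0.002, 1.729]
contact_force: [1.9, 0.8, 0.9]
grip_width: 10.1
finger_force: 0.0
0.42 [372. 220.] [471. -75.  88.] [ 463. -208.   12.]
6.47 [585.  161.2 145.1] [3.139 0.    1.728] [-0.6  1.5 -0.1]
tool shift/100: [-2.632e+00  4.900e-02  1.000e-03]
```

View pics/s2.png

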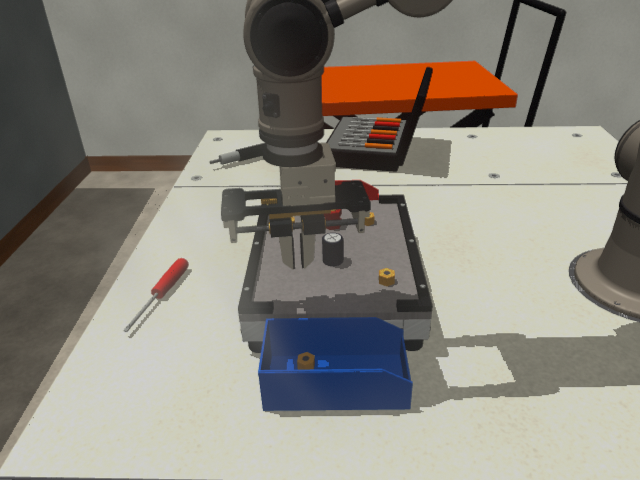

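C is in the blue bin at (306,361). Next is A.

```bash
python3 -m handwheel '-.33 0 0 0 0 0 -.78;-.66 .02 0 0 0 0 -.78;-.9 .02 0 0 0 0 -.78;-.9 .02 0 0 0 0 -.78'>/dev/null
python3 -m handwheel '-.33 0 0 0 0 0 -.78;-.66 .02 0 0 0 0 -.78;-.9 .02 0 0 0 0 -.78;-.9 .02 0 0 0 0 -.78'>/dev/null
python3 -m handwheel '-.33 0 0 0 0 0 -.78;-.66 .01 0 0 0 0 -.78;-.84 .01 0 0 0 0 -.78;-.84 .01 0 0 0 0 -.78;-.84 .01 0 0 0 0 -.78'
python3 - <<'E'
from h import *
c=viewer.capture("wrist"); save(c,"w3")
for r in viewer.recognise("spacer1",c)[:5]: print(round(r["score"],2),np.round(r["centre"]),np.round(px2w(r["centre"],c,88)))
E
python3 g.py 630.5,-98,84
```

```text
time: 7.55
tool_pos: [630.2, -97.0, 142.4]
tcp_rot: [-3.14, -0.002, 1.729]
contact_force: [0.1, 0.1, 0.2]
grip_width: 10.4
finger_force: 0.0
0.71 [ 71. 198.] [480. -81.  88.]
0.59 [318. 214.] [624. -68.  88.]
7.65 [630.2 -95.8 142.9] [-3.140e+00 -1.000e-03  1.731e+00] [-0.5 -0.2 -0.4]
tool shift/100: [-0.023 -0.     0.589]
```

```bash
python3 -m handwheel '-.035 -.01 .2 0 0 0 -.78;-.035 -.01 .4 0 0 0 -.78;-.035 -.01 .53 0 0 0 -.78;-.035 -.01 .59 0 0 0 -.78;-.035 -.01 .59 0 0 0 -.78'
python3 -m handwheel '.06 0 0 0 0 0 -.78;.14 0 0 0 0 0 -.78;.26 0 0 0 0 0 -.78;.38 0 0 0 0 0 -.78;.5 0 0 0 0 0 -.78;.62 0 0 0 0 0 -.78;.74 0 0 0 0 0 -.78;.86 0 0 0 0 0 -.78'
python3 -m handwheel '.12 0 0 0 0 0 -.78;.24 0 0 0 0 0 -.78;.36 0 0 0 0 0 -.78;.48 0 0 0 0 0 -.78;.6 0 0 0 0 0 -.78;.72 0 0 0 0 0 -.78;.84 0 0 0 0 0 -.78;.96 0 0 0 0 0 -.78'
python3 - <<'E'
from h import *
c=viewer.capture("wrist"); save(c,"w4")
for t,z in (("spacer1",88),("capacitor",102)):
  for r in viewer.recognise(t,c)[:5]: print(t,round(r["score"],2),np.round(r["centre"]),np.round(px2w(r["centre"],c,z)))
E
python3 g.py 584,192,84
```

```text
time: 8.07
tool_pos: [629.3, -99.5, 83.1]
tcp_rot: [-3.139, -0.002, 1.731]
contact_force: [0.1, -1.0, -0.5]
grip_width: 10.3
finger_force: 0.0
time: 8.73
tool_pos: [616.5, -14.9, 84.9]
tcp_rot: [3.141, 0.0, 1.73]
contact_force: [0.7, -0.7, 0.5]
grip_width: 10.2
finger_force: 0.4
time: 9.4
tool_pos: [601.3, 79.6, 84.7]
tcp_rot: [3.142, -0.0, 1.73]
contact_force: [0.1, -0.5, 1.1]
grip_width: 10.2
finger_force: 0.4
spacer1 0.93 [321.  22.] [583. 195.  88.]
spacer1 0.8 [319. 267.] [597.  99.  88.]
spacer1 0.71 [ 14. 204.] [465. 107.  88.]
capacitor 0.69 [143. 388.] [526.  33. 102.]
capacitor 0.26 [ 14. 203.] [476. 112. 102.]
9.55 [601.2  79.6  84.6] [-3.141 -0.     1.731] [-0.2 -0.6 -0.3]
tool shift/100: [1.137 0.01  0.006]
```

```bash
python3 -m handwheel '.1 0 0 0 0 0 -.78;.22 0 0 0 0 0 -.78;.34 0 0 0 0 0 -.78;.46 0 0 0 0 0 -.78;.58 0 0 0 0 0 -.78;.7 .01 0 0 0 0 -.78;.82 .01 0 0 0 0 -.78;.94 .01 0 0 0 0 -.78'
python3 -m handwheel '.1 0 0 0 0 0 -.78;.18 0 0 0 0 0 -.78;.22 0 0 0 0 0 -.78;.22 0 -.3 0 0 0 -.78;.1 0 -.63 0 0 0 -.78;0 0 -.63 0 0 0 -.78;0 0 -.63 0 0 0 -.78'
python3 - <<'E'
from h import *
c=viewer.capture("side"); save(c,"s3")
for r in viewer.recognise("spacer1",c)[:5]: print(round(r["score"],2),np.round(r["centre"]),np.round(px2w(r["centre"],c,88)),np.round(px2w(r["centre"],c,12)))
E
python3 g.py 445.5,74.3,147
```

```text
time: 10.22
tool_pos: [587.4, 172.8, 84.8]
tcp_rot: [3.141, -0.0, 1.73]
contact_force: [-0.9, 0.5, -0.2]
grip_width: 9.9
finger_force: 0.0
time: 10.8
tool_pos: [589.2, 170.0, 150.0]
tcp_rot: [3.137, 0.001, 1.728]
contact_force: [-0.3, -0.2, -0.8]
grip_width: 10.1
finger_force: 0.0
0.74 [388. 279.] [454. 109.  88.] [444.   4.  12.]
0.64 [302. 356.] [576. 279.  88.] [584. 200.  12.]
0.6 [371. 220.] [472. -74.  88.] [ 464. -207.   12.]
0.43 [316. 364.] [558. 292.  88.] [564. 216.  12.]
10.9 [587.2 171.  147.2] [-3.141 -0.     1.729] [-1.3  0.3 -0.2]
tool shift/100: [-0.733 -1.551  0.003]
```

View pics/s3.png

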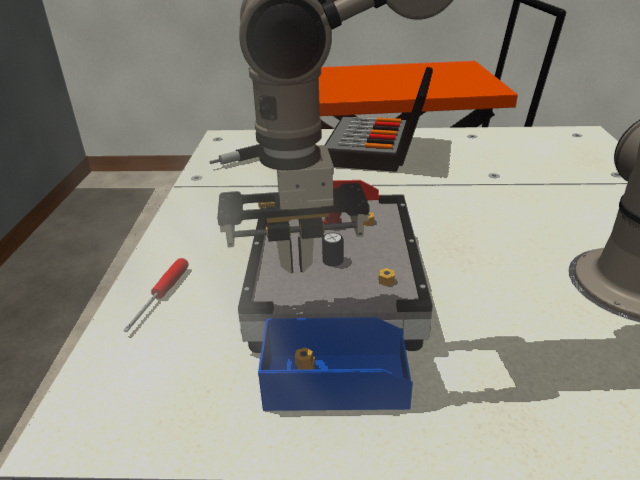

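A is in the bin too, resting on or beside C at (304,357). Now D.

```bash
python3 -m handwheel '-.2 -.35 0 0 0 0 -.78;-.35 -.7 0 0 0 0 -.78;-.4 -.8 0 0 0 0 -.78;-.4 -.8 0 0 0 0 -.78'>/dev/null
python3 -m handwheel '-.2 -.35 0 0 0 .15 -.78;-.33 -.7 0 0 0 .1525 -.78;-.33 -.75 0 0 0 .1525 -.78;-.33 -.75 0 0 0 .1525 -.78;-.33 -.75 0 0 0 .1525 -.78;-.33 -.75 0 0 0 .1525 -.78'>/dev/null
python3 - <<'E'
from h import *
c=viewer.capture("wrist"); save(c,"w5")
for r in viewer.recognise("spacer1",c)[:5]: print(round(r["score"],2),np.round(r["centre"]),np.round(px2w(r["centre"],c,88)))
for q in viewer.cut_out("spacer1",c)[:4]:
    v,u=np.nonzero(q["pixels"]); print(len(u),np.round(px2w([u.mean(),v.mean()],c,88)))
E
python3 g.py 446,74.3,84
```

```text
0.71 [320. 208.] [456. 105.  88.]
0.68 [310.  26.] [482. 199.  88.]
0.39 [436.   1.] [546. 190.  88.]
0.24 [490. 265.] [547.  37.  88.]
1642 [456. 103.  88.]
116026 [533. 103.  88.]
11.88 [446.5  75.1 147.4] [-3.141 -0.     1.254] [ 0.2 -0.5  0.6]
tool shift/100: [-0.01  -0.002  0.634]
```

View pics/w5.png

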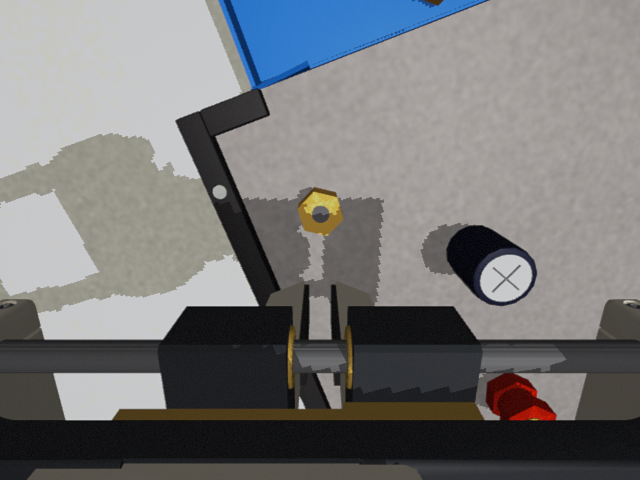

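D is centred ahead at (320,208). Lowering and pushing.

```bash
python3 -m handwheel '-.01 0 .25 0 0 0 -.78;-.01 0 .42 0 0 0 -.78;-.01 0 .5 0 0 0 -.78;-.01 0 .56 0 0 0 -.78;-.01 0 .62 0 0 0 -.78;-.01 0 .63 0 0 0 -.78'
python3 -m handwheel '.08 0 0 0 0 0 -.78;.14 0 0 0 0 0 -.78;.24 0 0 0 0 0 -.78;.35 0 0 0 0 0 -.78;.46 0 0 0 0 0 -.78;.57 0 0 0 0 0 -.78;.65 0 0 0 0 0 -.78'
python3 - <<'E'
from h import *
c=viewer.capture("wrist"); save(c,"w6")
for r in viewer.recognise("spacer1",c)[:5]: print(round(r["score"],2),np.round(r["centre"]),np.round(px2w(r["centre"],c,88)))
E
python3 g.py 483,190,84
```

```text
time: 12.38
tool_pos: [445.8, 73.9, 84.2]
tcp_rot: [-3.141, 0.0, 1.251]
contact_force: [-0.1, -0.1, -0.3]
grip_width: 10.1
finger_force: 0.0
time: 12.97
tool_pos: [466.8, 137.1, 84.9]
tcp_rot: [3.141, -0.0, 1.252]
contact_force: [0.3, -0.3, -0.8]
grip_width: 10.1
finger_force: 0.2
0.84 [446.  85.] [543. 213.  88.]
0.76 [317. 262.] [472. 158.  88.]
0.63 [474.  58.] [555. 218.  88.]
13.07 [466.7 137.   84.7] [ 3.141e+00 -1.000e-03  1.253e+00] [-0.9  0.6  0. ]
tool shift/100: [ 0.555 -0.011  0.008]
```

```bash
python3 -m handwheel '.1 0 0 0 0 0 -.78;.21 0 0 0 0 0 -.78;.32 0 0 0 0 0 -.78;.43 0 0 0 0 0 -.78;.53 0 0 0 0 0 -.78;.58 0 0 0 0 0 -.78;.58 0 -.2 0 0 0 -.78;.5 0 -.6 0 0 0 -.78'
python3 -m handwheel '-.3 0 0 0 0 0 -.78;-.3 0 -.05 0 0 -.094 -.78;-.3 0 -.05 0 0 -.094 -.78;-.3 0 -.05 0 0 -.094 -.78;-.3 0 -.05 0 0 -.094 -.78'
python3 - <<'E'
from h import *
c=viewer.capture("side"); save(c,"s4")
for r in viewer.recognise("spacer1",c)[:5]: print(round(r["score"],2),np.round(r["centre"]),np.round(px2w(r["centre"],c,88)),np.round(px2w(r["centre"],c,12)))
E
python3 g.py 478.8,-113,147
```

```text
time: 13.73
tool_pos: [479.5, 183.7, 141.4]
tcp_rot: [-3.134, 0.004, 1.252]
contact_force: [-0.7, -0.7, 0.0]
grip_width: 10.1
finger_force: 0.0
time: 14.15
tool_pos: [472.6, 154.6, 149.9]
tcp_rot: [3.141, -0.0, 1.547]
contact_force: [0.3, 0.8, -0.1]
grip_width: 9.9
finger_force: 0.0
0.74 [303. 356.] [575. 279.  88.] [583. 200.  12.]
0.6 [310. 362.] [565. 289.  88.] [572. 212.  12.]
14.25 [472.5 154.7 149.7] [-3.142 -0.     1.544] [0.8 0.6 0.2]
tool shift/100: [-2.674  0.134  0.027]
```

View pics/s4.png

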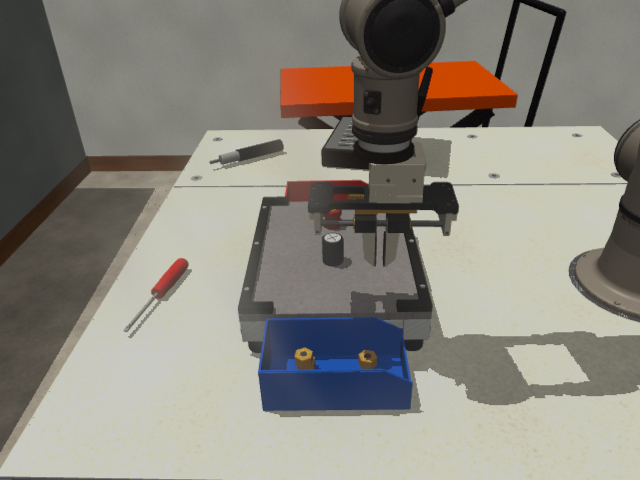

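D is in the bin at (368,359). Now B.

```bash
python3 -m handwheel '-.33 .02 0 0 0 0 -.78;-.66 .05 0 0 0 0 -.78;-.9 .05 0 0 0 0 -.78;-.9 .05 0 0 0 0 -.78;-.9 .05 0 0 0 0 -.78'>/dev/null
python3 -m handwheel '-.33 .02 0 0 0 0 -.78;-.66 .05 0 0 0 0 -.78;-.9 .05 0 0 0 0 -.78;-.9 .05 0 0 0 0 -.78;-.9 .05 0 0 0 0 -.78'>/dev/null
python3 -m handwheel '-.33 .02 0 0 0 0 -.78;-.66 .03 0 0 0 0 -.78;-.87 .03 0 0 0 0 -.78;-.87 .03 0 0 0 0 -.78;-.87 .03 0 0 0 0 -.78'
python3 - <<'E'
from h import *
c=viewer.capture("wrist"); save(c,"w7")
for t,z in(("spacer1",88),("capacitor",102),("insulator",97)):
  for r in viewer.recognise(t,c)[:5]: print(t,round(r["score"],2),np.round(r["centre"]),np.round(px2w(r["centre"],c,z)))
E
python3 g.py 478.8,-113,84
```

```text
time: 15.5
tool_pos: [479.1, -111.8, 149.5]
tcp_rot: [-3.141, -0.001, 1.545]
contact_force: [-0.3, 0.6, -0.5]
grip_width: 10.1
finger_force: 0.0
spacer1 0.98 [321. 210.] [480. -82.  88.]
capacitor 0.74 [496. 386.] [ 594. -202.  102.]
insulator 0.84 [433. 192.] [545. -70.  97.]
15.7 [ 478.9 -111.1  149.7] [-3.141e+00 -1.000e-03  1.548e+00] [-1.1  0.5 -0. ]
tool shift/100: [-0.02  -0.001  0.657]
```

```bash
python3 -m handwheel '-.03 0 .25 0 0 0 -.78;-.03 0 .45 0 0 0 -.78;-.03 0 .58 0 0 0 -.78;-.03 0 .65 0 0 0 -.78;-.03 0 .65 0 0 0 -.78'
python3 -m handwheel '.06 0 0 0 0 0 -.78;.14 0 0 0 0 0 -.78;.26 0 0 0 0 0 -.78;.38 0 0 0 0 0 -.78;.5 0 0 0 0 0 -.78;.62 0 0 0 0 0 -.78;.74 0 0 0 0 0 -.78;.86 0 0 0 0 0 -.78'
python3 -m handwheel '.12 0 0 0 0 0 -.78;.24 0 0 0 0 0 -.78;.36 0 0 0 0 0 -.78;.48 0 0 0 0 0 -.78;.6 0 0 0 0 0 -.78;.72 0 0 0 0 0 -.78;.84 0 0 0 0 0 -.78;.96 0 0 0 0 0 -.78'
python3 - <<'E'
from h import *
c=viewer.capture("wrist"); save(c,"w8")
for t,z in(("spacer1",88),("capacitor",102)):
  for r in viewer.recognise(t,c)[:5]: print(t,round(r["score"],2),np.round(r["centre"]),np.round(px2w(r["centre"],c,z)))
E
python3 g.py 485,192,84
```

```text
time: 16.12
tool_pos: [478.1, -114.5, 83.5]
tcp_rot: [-3.139, -0.001, 1.547]
contact_force: [0.5, -0.6, -0.3]
grip_width: 10.0
finger_force: 0.0
time: 16.78
tool_pos: [481.0, -28.3, 84.9]
tcp_rot: [3.141, 0.0, 1.547]
contact_force: [1.0, -0.3, 1.3]
grip_width: 10.4
finger_force: 0.4
time: 17.45
tool_pos: [483.2, 67.4, 84.7]
tcp_rot: [-3.141, -0.0, 1.546]
contact_force: [1.0, -0.5, 1.2]
grip_width: 10.1
finger_force: 0.4
spacer1 0.75 [482.   4.] [545. 189.  88.]
spacer1 0.73 [323. 268.] [485.  86.  88.]
spacer1 0.65 [322.   6.] [486. 189.  88.]
spacer1 0.45 [493.   1.] [549. 190.  88.]
capacitor 0.69 [488. 390.] [559.  30. 102.]
17.6 [483.1  67.2  84.6] [-3.141 -0.     1.548] [ 0.7 -0.1 -1.3]
tool shift/100: [ 1.248 -0.01   0.006]
```

```bash
python3 -m handwheel '.1 0 0 0 0 0 -.78;.22 0 0 0 0 0 -.78;.34 0 0 0 0 0 -.78;.46 0 0 0 0 0 -.78;.58 0 0 0 0 0 -.78;.7 0 0 0 0 0 -.78;.82 0 0 0 0 0 -.78;.94 0 0 0 0 0 -.78'
python3 -m handwheel '.12 0 0 0 0 0 -.78;.22 0 0 0 0 0 -.78;.3 0 0 0 0 0 -.78;.3 0 -.3 0 0 0 -.78;.1 0 -.7 0 0 0 -.78;-.5 0 -1 0 0 0 -.78;-1 0 -1 0 0 0 -.78;-1 0 -1 0 0 0 -.78'
python3 -m handwheel '-.5 0 0 0 0 0 -.78;-1 0 -.3 0 0 0 -.78;-1 0 -.3 0 0 0 -.78;-1 0 -.3 0 0 0 -.78;-1 0 -.3 0 0 0 -.78'
python3 - <<'E'
from h import *
ims=[]
for n in("scene","side"):
    c=viewer.capture(n)
    for t,z in(("capacitor",102.5),("insulator",97),("spacer1",12)):
      for r in viewer.recognise(t,c)[:5]: print(n,t,round(r["score"],2),np.round(r["centre"]),np.round(px2w(r["centre"],c,z)))
    ims.append(c["frame"])
im=np.hstack([ims[0][140:380,100:540][:,:400],ims[1][180:420,220:450]])
cv2.imwrite("pics/f.png",cv2.resize(im,None,fx=1.25,fy=1.25)[...,::-1])
E
python3 g.py
```

```text
time: 18.27
tool_pos: [485.6, 161.6, 84.7]
tcp_rot: [3.142, -0.0, 1.546]
contact_force: [-0.2, -0.6, 0.8]
grip_width: 10.2
finger_force: 0.3
time: 18.93
tool_pos: [483.6, 58.8, 186.4]
tcp_rot: [3.139, 0.0, 1.547]
contact_force: [1.0, -0.1, 0.6]
grip_width: 9.9
finger_force: 0.0
time: 19.35
tool_pos: [481.0, -40.5, 215.1]
tcp_rot: [3.14, -0.0, 1.543]
contact_force: [0.0, 0.1, -0.5]
grip_width: 10.4
finger_force: 0.0
scene capacitor 0.78 [342. 226.] [540.  44. 102.]
scene insulator 0.91 [264. 217.] [546. -71.  97.]
scene insulator 0.66 [453. 303.] [631. 212.  97.]
scene spacer1 0.6 [444. 261.] [492. 197.  12.]
scene spacer1 0.54 [480. 268.] [494. 253.  12.]
side capacitor 0.84 [332. 249.] [542.  46. 103.]
side insulator 0.69 [333. 219.] [542. -64.  97.]
side insulator 0.18 [328. 190.] [ 553. -178.   97.]
side spacer1 0.8 [368. 358.] [486. 203.  12.]
side spacer1 0.64 [302. 357.] [585. 203.  12.]
19.75 [480.6 -38.9 214.4] [-3.141 -0.     1.547] [ 0.3 -1.8  0.2]
```

View pics/f.png

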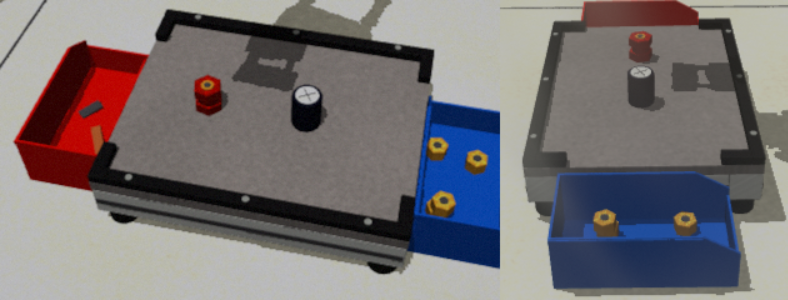

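The picture shows the deck clear apart from the capacitor and insulator, both where they were. Three spacers are plainly in the blue bin, and the fourth shows beneath the one at (442,205). Handing in.

```bash
python3 -c "
from plant import bot
print(bot.close_job())"
```

```text
the job is handed in; nothing more can be done
None
```

I swept all four spacers off the deck into the blue bin, left the capacitor and insulator standing where they were, and handed the job in at about 20 s; the hand-in returned no verdict.

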